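# Offer the bamboo gauge to a freshly thrown pouring bowl

## Task

On the potter's wheel stands a freshly thrown pouring bowl: take from the rack the cross-shaped bamboo gauge whose bar is as long as that bowl is wide, carry it across, clear of the cups and over the splash pan, and lower its stem into the bowl until the bar hovers about 5 mm above the rim, upright, centred over the mouth and with the bar square to the pouring lip, so that the bowl's width can be read. The clay is soft, so touch neither the bowl nor the cups with anything, and leave the other gauges, the tool jar and the water bowl where they are. Finish while holding the gauge still in that place: do not set it down or let it go.

Things in the scene. Friction and masses are not known exactly. Their poses are not given: they have to be found in the camera images.
- bowl: Soft clay pouring bowl, fixed on the wheel's bat: 65 mm tall, foot 66 mm across, rim 128 mm outside, 115 mm inside, inner floor 58 mm below the rim. Origin: centre of the underside, z up. Its x axis points to the pouring lip, a narrow bulge standing 17 mm out of the rim; the gauge's bar must lie along its y axis, either way round.
- bowl_mouth (a point): Centre of the bowl's mouth, at the height of the rim, on the bowl's axis; axes as the bowl's.
- wheel: Potter's wheel let into the bench, fixed. Origin: on its axis at the bench top. Round grey splash pan 292 mm across, rim 85 mm above the bench; in it the aluminium wheel head, 216 mm across, and on that a plywood bat 200 mm across, its top 62 mm above the bench. The bowl stands in the centre of the bat.
- rack: Fixed wooden rack 254 x 100 mm: two rails along its x axis, 12 mm wide, centres 60 mm apart. Origin: on the bench under its middle. Gauges hang stem down between the rails, bars across them in three notches 75 mm apart, 14 mm wide and 5 mm deep, notch floors 85 mm above the bench. A gauge lifts straight up.
- gauge_mid: The gauge that fits the bowl: bamboo cross, about 30 g. Bar 122 mm long, 10 mm wide, 4 mm thick; square stem 10 x 10 mm, reaching 54 mm below the bar's underside and 60 mm above it (the upper part is the grip). Origin: centre of the bar's underside; y along the bar, z up the stem. Hangs in any of the three notches.
- gauge_mid_tip (a point): Lower end of the stem of gauge_mid, 54 mm below its origin.
- gauge_short: A like gauge for cups, bar 88 mm, stem 40 mm below the bar. Same origin and axes. Leave it hanging.
- gauge_long: A like gauge for large bowls, bar 156 mm, stem 66 mm below the bar. Same origin and axes. Leave it hanging.
- ware_board: Wooden board 180 x 95 x 14 mm with a pair of fresh soft clay cups along its x axis, 84 mm apart, each 72 mm across and 75 mm tall (cup rims 89 mm above the bench). Fixed, between the rack and the wheel. Origin: centre of the board's underside. Not to be touched.
- tool_jar: Terracotta jar 80 mm across and 95 mm tall with brushes and trimming tools standing in it, up to 200 mm tall and 92 mm across. Origin: centre of the underside. Leave alone.
- water_bowl: Empty glazed water bowl, 104 mm across, 55 mm tall. Origin: centre of the underside. Leave alone.
Mind the look-alikes: they are no part of the job. What is shaped like the gauge_mid but green or grey is not meant.

How it is judged:
On the way:
1. the gauge that fits the bowl is lifted clear of the rack in the gripper (height (world z) of gauge_mid_tip above 0.095 m and contact force between gauge_mid and the fingers above 1 N and contact force between gauge_mid and rack below 0.05 N), for 0.1 s.
At the end, for the whole second after the job is handed in: Fitting gauge held still in the gripper, bar 1.5 to 10 mm above the rim, stem within 6 mm of the bowl's axis and 4 degrees of upright, bar within 8.5 degrees of square to the lip; bowl untouched; other gauges, tool jar and water bowl within 12 mm of their places (horizontal distance between gauge_mid and bowl_mouth below 0.006 m and z of gauge_mid in the frame of bowl_mouth between 0.0015 and 0.01 m and angle between gauge_mid's own z axis and vertical below 0.07 rad and angle between the y axis of gauge_mid and the y axis of bowl, either way round below 0.15 rad and contact force between gauge_mid and the fingers above 1 N and contact force between gauge_mid and bowl below 0.05 N and contact force between gauge_mid and wheel below 0.05 N and contact force between bowl and anything else below 0.05 N and linear speed of gauge_mid below 0.01 m/s and distance of each of gauge_short, gauge_long, tool_jar, water_bowl from where it was at the start of the episode below 0.012 m); the arm keeps its last pose, push and grip.
It fails at once if something touches the soft bowl (contact force between bowl and anything else above 0.3 N).
It fails at once if something touches the soft cups or their board (contact force between ware_board and anything else above 0.3 N).
It fails at once if another gauge, the tool jar or the water bowl is shifted (distance of any of gauge_short, gauge_long, tool_jar, water_bowl from where it was at the start of the episode above 0.012 m).
It also fails if it takes over 42 s, if anything falls off the work surface, if the arm or the gripper's body presses on something with over 40 N, if the wrist force passes 120 N, or if a joint passes its speed limit or range.

## Robot

A 6-joint arm with a two-finger parallel gripper is mounted at the origin on the work surface. World frame = base frame: x ahead of the robot, y to its left, z up, the work surface at z = 0. Lengths are in m, angles in rad, forces in N, time in s.
With the tool pointing down it reaches from about 0.425 to 1.125 m from the base axis. Payload 14.9 kg.
Tool frame: the origin (TCP) lies at the very end of the fingers, on their centre line; the grasp point (between the pads) lies 19 mm behind it; z points along the fingers, y is the direction in which the jaws open and shut (so a half turn about z gives the same grasp; the last joint's range is limited). The gripper opens to 91 mm and grips with 3 to 60 N. Pads are 32 mm wide; open, the fingers measure 118 mm over their backs; the gripper's body (76 mm by 178 mm) begins 60 mm behind the grasp point.
Start: joints at [-1.286, 0.379, 1.734, -0, 1.028, -0.033], TCP at [0.219, -0.665, 0.214] pointing down, gripper open.
Joint ranges: [-2.77, 2.77], [-0.74, 2.19], [0, 2.66], [-1.06, 4.2], [0.31, 2.87], [-3.08, 3.08]. Speed limits (rad/s): [1.89, 1.89, 2.39, 3.14, 3.14, 3.14].

## Interface

Orientations are given as a unit quaternion [w, x, y, z].
In Python, from plant import manip gives the robot as it stands. The module is installed in compiled form; this text tells all that it offers.
- The arm moves only by the tool drive_tool, never from a script. Its argument "motion" is a list that holds one entry, the list of rows, each a list of 7 numbers: the shift along the tool's x, y, z scaled (see below), then the turn, a rotation vector about the tool's x, y, z scaled (see below), then the opening, from 0 (shut) to 1 (fully open). A call has 1 to 12 rows; each row is the pose to reach, as a shift and turn from the pose commanded when the call began, along the tool's axes at that moment; what a row does not reach only later rows make up. The controller multiplies each number of a shift by 0.8 m and each number of a turn by pi/4 rad. A row lasts 1/10 s, in which the tool goes at most 50 mm and 8.59 degrees, less where a joint would pass 70% of its speed; a pose out of reach is approached as far as the arm can. A call with a number of a shift or a turn outside -1 to 1 is refused whole. A call with a gripper value outside its range is refused whole. The fingers move at their own pace and stop on an object; "squeeze" is the grip in N (left out, the last holds). Time passes only in rows, so rows that repeat a pose let the fingers close. It gives the time, the measured TCP pose, the force and the opening at its end, in the units of the state.
- manip.get_obs(): the state, without advancing time (a new reading comes with each control period).
- manip.grab_frame(name): name is "side" or "top"; returns the picture (480x640x3 uint8, red, green, blue); there is no depth.
- manip.camera_info(name): a dict with "fx", "fy", "cx", "cy" (pixels), "dist_coeffs" ([k1, k2, p1, p2, k3] as OpenCV has them; the pictures are not rectified), "world_to_cam" (4x4, takes a point from world to camera coordinates). Camera axes: x right, y down, z forward; pixel columns grow to the right and rows downward; lengths in m; the calibration is good to about 2 mm. A picture is of the moment at which its call begins. camera_info takes no time and is no camera call.
- manip.job_done(): hands the job in, once; it reports no verdict.
The state is a dict: "time_s": time; "qpos": joint angles; "dq": joint speeds; "effort": joint torques, N m; "tcp_pos": TCP position; "orientation": TCP orientation; "contact_force": force on the tool from outside, world axes, zero at the start; "wrist_torque": the same for the moment, N m; "width": finger opening in m.
Only numpy, scipy, OpenCV 4.12 (cv2) and the standard library are available. Lean on these libraries where they do the work, as an engineer would, in place of code of your own. Each camera call takes 0.05 s, during which the arm holds its last target. There are 200 camera calls.

## Working session

There is one attempt and no reset: what is moved stays moved. The work goes in short steps, Python scripts to look and compute and a tool call to move; the robot and the scene stay as the last step left them, time stands still between calls to the robot, and variables do not carry over. Pictures are saved under pics/ and viewed, about 8 in all and at most 12, crops included, and the job is handed in when it is done.

Besides the shell and the picture viewer there is one more tool, called in YAML: its name, and indented under it one key for each argument. drive_tool: Moves the arm, as the interface text tells. Its arguments: {"type":"object","properties":{"motion":{"type":"array","items":{"type":"array","items":{"type":"array","items":{"type":"number","minimum":-1,"maximum":1}}}},"squeeze":{"type":"number"}},"required":["motion"]}

```bash
mkdir -p pics
cat > h.py <<'E'
import numpy as np, cv2
from plant import manip
from scipy.spatial.transform import Rotation as R
def cam(n):
    c=manip.camera_info(n); K=np.array([[c["fx"],0,c["cx"]],[0,c["fy"],c["cy"]],[0,0,1.]])
    return K,np.array(c["dist_coeffs"],float),np.array(c["world_to_cam"],float)
def proj(n,P):
    K,d,T=cam(n); return cv2.projectPoints(np.array(P,float).reshape(-1,1,3),cv2.Rodrigues(T[:3,:3])[0],T[:3,3],K,d)[0].reshape(-1,2)
def back(n,uv,z):
    K,d,T=cam(n); p=cv2.undistortPoints(np.array(uv,float).reshape(-1,1,2),K,d).reshape(-1,2)
    r=np.c_[p,np.ones(len(p))]@T[:3,:3]; o=-T[:3,:3].T@T[:3,3]
    return o+r*((np.atleast_1d(z)-o[2])/r[:,2])[:,None]
def snap(n,f):
    im=manip.grab_frame(n); cv2.imwrite(f,im[:,:,::-1]); return im
E
python3 - <<'E'
from h import *
for n in("top","side"):
    snap(n,f"pics/{n}0.png"); K,d,T=cam(n); print(n,K[0,0],-T[:3,:3].T@T[:3,3],T[2,:3])
o=manip.get_obs(); print(o["tcp_pos"],o["orientation"],o["width"],o["time_s"])
E
```

```text
top 590.1274644000698 [ 0.32446025 -0.06902049  1.2499647 ] [ 0.21704243 -0.00717317 -0.97613582]
side 500.36544229338665 [ 0.45046773 -0.91047312  0.61463629] [ 0.13123401  0.84435913 -0.51945673]
[ 0.21864515 -0.66458678  0.21334053] [-5.00632618e-04  9.87400720e-01  1.58238950e-01 -4.89980811e-05] 0.09136890407212588 0.1
```

View pics/top0.png

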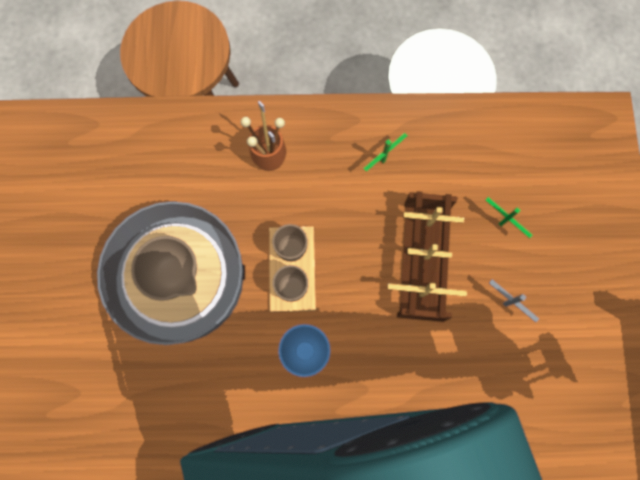

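View pics/side0.png

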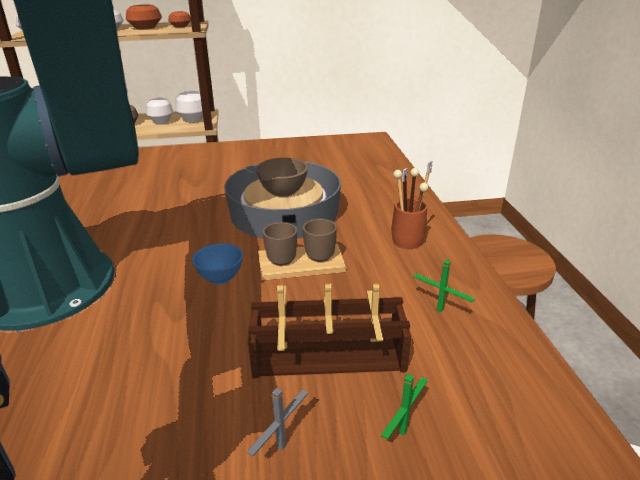

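The top view shows three bamboo gauges: bars at (404–463, 217), (407–452, 252) and (388–466, 290). The middle length, so gauge_mid, is the one at y≈217, farthest from the robot. The bowl is at about (163, 268), with its lip toward (190, 287). I'll enlarge both.

Run:
```python
import cv2,numpy as np
a=cv2.imread("pics/top0.png")
A=cv2.resize(a[180:330,385:485],None,fx=4,fy=4,interpolation=cv2.INTER_CUBIC)
B=cv2.resize(a[220:320,115:215],None,fx=4,fy=4,interpolation=cv2.INTER_CUBIC)
B=np.clip(B.astype(float)*1.8,0,255).astype(np.uint8)
s=cv2.imread("pics/side0.png"); C=cv2.resize(s[150:200,245:320],None,fx=5.33,fy=4,interpolation=cv2.INTER_CUBIC)[:200,:400]
cv2.imwrite("pics/c1.png",np.hstack([A,np.vstack([B,np.clip(C*1.8,0,255).astype(np.uint8)])]))
```

```text
(no output)
```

View pics/c1.png

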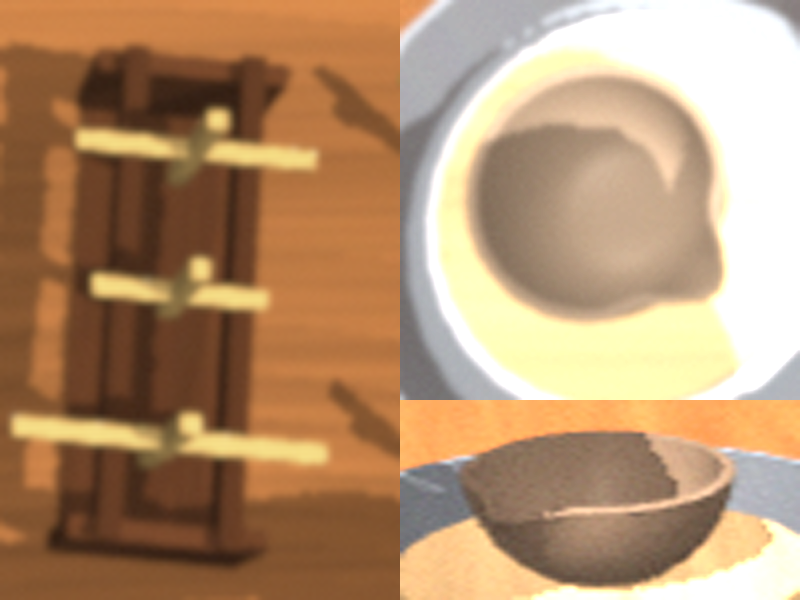

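The crop gives these positions:
- **gauge_mid:** bar ends at about (76,139) and (317,160), grip top at (218,119), all in 4x crop pixels.
- **Bowl:** outline about 245 crop px across, centred near (595,197), with the lip tip at (722,297).

Next I'll fit these to get poses.

Run:
```python
from h import *
from scipy.optimize import least_squares
f=lambda p,o:(np.array(p,float)+.5)/4-.5+np.array(o)
e=back("top",f([[76,139],[317,160]],(385,180)),.087); g=back("top",f([[218,119]],(385,180)),.145)
print("bar",e,"len",np.linalg.norm(e[0]-e[1]),"mid",e.mean(0),"ang",np.degrees(np.arctan2(*(e[0]-e[1])[[1,0]])),"grip",g)
for nm,p in(("short",[[90,283],[268,299]]),("long",[[12,426],[327,454]])):
    q=back("top",f(p,(385,180)),.087); print(nm,q.mean(0),np.linalg.norm(q[0]-q[1]))
# notch line (side view) stem tops
P=np.array([[472,195],[485,140],[530,95],[600,74],[660,92],[700,135],[717,180],[478,235],[500,280],[545,308],[590,320],[630,313]],float)-[400,0]
w=back("top",f(P,(115,220)),.127)[:,:2]
for fit in(0,1):
    r=least_squares(lambda x:np.hypot(*(w-x[:2]).T)-(x[2] if fit else .064),[.3,.2,.064],loss="soft_l1",f_scale=.002); print(r.x,np.round((r.fun)*1e3,1))
c=r.x[:2]
t=back("top",f([[322,297]],(115,220)),.127)[0,:2]; print("lip",t-c,np.hypot(*(t-c)),np.degrees(np.arctan2(*(t-c)[::-1])))
# lip base points
for q in ([[318,200]],[[245,303]]):
    b=back("top",f(q,(115,220)),.127)[0,:2]-c; print(np.hypot(*b),np.degrees(np.arctan2(*b[::-1])))
# pan circle from top image
a=cv2.imread("pics/top0.png"); 
C=np.array([[98,270],[171,202],[243,272],[171,343],[120,220],[222,322],[120,321],[222,222]],float)
w2=back("top",C,.085)[:,:2]
r=least_squares(lambda x:np.hypot(*(w2-x[:2]).T)-x[2],[.3,.2,.146]); print("pan",r.x,r.fun*1e3)
o=manip.get_obs(); print(o["tcp_pos"],R.from_quat(o["orientation"],scalar_first=True).as_matrix())
```

```text
bar [[ 0.63462547 -0.23905453  0.087     ]
 [ 0.62164367 -0.36183747  0.087     ]] len 0.12346730884384412 mid [ 0.62813457 -0.300446    0.087     ] ang 83.9645573766037 grip [[ 0.62814411 -0.30026318  0.145     ]]
short [ 0.55469852 -0.28737333  0.087     ] 0.08996701668677662
long [ 0.47935775 -0.27852936  0.087     ] 0.157059719769191
[0.5243549  0.23309388 0.064     ] [-1.2 -0.  -2.4 -4.7 -7.5 -9.2 -7.7 -2.  -1.3 -3.4 -2.6 -3.5]
[0.52354509 0.23671947 0.05961282] [-0.4  1.5  0.5  0.4 -0.6 -1.3  0.4 -1.3 -0.1 -1.2  0.9  1.1]
lip [-0.05039057 -0.06374006] 0.0812527200392059 -128.32861200408394
0.060506372270834316 -93.12088548373605
0.059175835891018984 -153.00909319859664
pan [0.52743294 0.23327756 0.14482533] [ 1.48816218 -2.89743205  1.20401186 -0.15791698  5.88065205  4.28008116
 -5.97389788 -3.82366034]
[ 0.21864515 -0.66458678  0.21334053] [[ 9.49920865e-01  3.12490457e-01 -2.55200641e-04]
 [ 3.12490555e-01 -9.49920368e-01  9.73143204e-04]
 [ 6.16776783e-05 -1.00415682e-03 -9.99999494e-01]]
```

```bash
cat > ov.py <<'E'
from h import *
def ov(n,img,c,off,k,size):
    a=cv2.resize(img[off[1]:off[1]+size[1],off[0]:off[0]+size[0]],None,fx=k,fy=k,interpolation=cv2.INTER_CUBIC)
    a=np.clip(a.astype(float)*1.5,0,255).astype(np.uint8)
    t=np.linspace(0,2*np.pi,181)
    for r,z,col in((.064,.127,(0,255,0)),(.100,.062,(255,0,0)),(.146,.085,(0,0,255)),(.033,.062,(255,0,255))):
        p=proj(n,np.c_[c[0]+r*np.cos(t),c[1]+r*np.sin(t),0*t+z]); p=(p-off+.5)*k-.5
        for q in p[::2]: cv2.circle(a,tuple(int(v) for v in np.round(q)),1,col,-1)
    return a
E
python3 - <<'E'
from ov import *
c=(.5245,.2355)
A=ov("top",cv2.imread("pics/top0.png"),c,(92,192),3,(160,160)); B=ov("side",cv2.imread("pics/side0.png"),c,(218,140),3,(106,110))
B=cv2.copyMakeBorder(B,0,150,0,0,cv2.BORDER_CONSTANT); cv2.imwrite("pics/ov1.png",np.hstack([A,B]))
E
```

```text
(no output)
```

View pics/ov1.png

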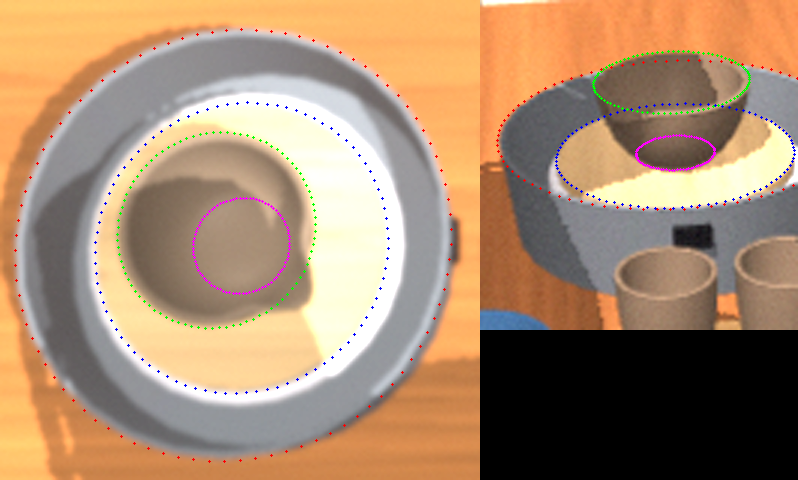

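The overlay fits well in the side view. In the top view the lit right rim washes out, so I'll refine that by gradient. I'll work out the first move in the same script.

```bash
cat >> h.py <<'E'
def cmd(pos,yaw,op=None):
    "rows' numbers for TCP pos, vertical tool, tool y at yaw (deg, mod 180), from present measured pose"
    o=manip.get_obs(); M=R.from_quat(o["orientation"],scalar_first=True)
    cur=np.degrees(np.arctan2(M.as_matrix()[1,1],M.as_matrix()[0,1]))
    d=(yaw-cur+90)%180-90; y=np.radians(cur+d)
    yv=np.array([np.cos(y),np.sin(y),0]); z=np.array([0,0,-1.]); T=R.from_matrix(np.c_[np.cross(yv,z),yv,z])
    s=M.inv().apply(np.array(pos)-o["tcp_pos"])/.8; r=(M.inv()*T).as_rotvec()/(np.pi/4)
    print("cmd",np.round(s,4),np.round(r,4),"yawturn",round(d,2),"dist",np.linalg.norm(s)*.8)
E
python3 - <<'E'
from h import *
from scipy.optimize import least_squares
cmd([.628,-.3003,.26],83.5)
ims={n:cv2.GaussianBlur(cv2.cvtColor(cv2.imread(f"pics/{n}0.png"),cv2.COLOR_BGR2LAB),(0,0),.7).astype(np.float32) for n in("top","side")}
rr=np.arange(.056,.0721,.0005); th=np.radians(np.arange(0,360,6)); c0=np.array([.5245,.2355])
for n in ims:
    pts=[]
    for t in th:
        if abs((np.degrees(t)-233+180)%360-180)<42: continue
        p=proj(n,np.c_[c0[0]+rr*np.cos(t),c0[1]+rr*np.sin(t),0*rr+.127]).astype(np.float32)
        v=cv2.remap(ims[n],p[:,0].copy(),p[:,1].copy(),cv2.INTER_LINEAR)[:,0]
        g=np.linalg.norm(np.gradient(v,axis=0),axis=1); k=g.argmax(); pts.append((np.degrees(t),rr[k]*1e3,g[k]))
    pts=np.array(pts); print(n," ".join(f"{a:.0f}:{b:.1f}" for a,b,_ in pts))
    w=c0+pts[:,1:2]/1e3*np.c_[np.cos(np.radians(pts[:,0])),np.sin(np.radians(pts[:,0]))]
    for fr in(0,1): print(least_squares(lambda x:np.hypot(*(w-x[:2]).T)-(x[2] if fr else .064),[*c0,.064],loss="soft_l1",f_scale=.001).x)
E
```

```text
cmd [ 0.6284 -0.2727 -0.058 ] [-1.300e-03  2.000e-04  5.491e-01] yawturn -24.71 dist 0.5499576001456062
top 0:68.5 6:70.5 12:72.0 18:60.0 24:58.5 30:58.5 36:59.0 42:59.5 48:59.0 54:57.0 60:57.5 66:64.0 72:63.0 78:62.5 84:64.5 90:62.5 96:63.0 102:63.5 108:63.0 114:63.0 120:63.0 126:62.5 132:62.5 138:62.5 144:62.5 150:63.0 156:62.5 162:62.5 168:62.5 174:62.0 180:61.5 186:61.5 276:63.5 282:62.5 288:62.0 294:63.0 300:62.5 306:62.5 312:63.5 318:62.5 324:64.0 330:64.0 336:63.5 342:63.5 348:63.5 354:65.5
[0.52442012 0.23453032 0.064     ]
[0.52481758 0.23537151 0.06276164]
side 0:56.5 6:57.5 12:58.0 18:59.0 24:61.0 30:62.0 36:62.5 42:61.5 48:58.0 54:57.0 60:56.0 66:59.5 72:56.0 78:61.0 84:56.0 90:61.5 96:58.0 102:61.0 108:61.0 114:61.0 120:62.5 126:61.0 132:61.0 138:60.5 144:62.0 150:61.0 156:61.5 162:64.0 168:63.0 174:61.0 180:61.0 186:64.0 276:70.0 282:68.0 288:70.5 294:69.5 300:70.0 306:68.0 312:67.5 318:67.0 324:65.5 330:65.0 336:58.5 342:58.5 348:56.5 354:56.0
[0.52269771 0.22978807 0.064     ]
[0.52282495 0.22994644 0.06371878]
```

drive_tool:
  motion:
    - [[0.628,-0.273,-0.058,0,0,0.549,0.8],[0.628,-0.273,-0.058,0,0,0.549,0.8],[0.628,-0.273,-0.058,0,0,0.549,0.8],[0.628,-0.273,-0.058,0,0,0.549,0.8],[0.628,-0.273,-0.058,0,0,0.549,0.8],[0.628,-0.273,-0.058,0,0,0.549,0.8],[0.628,-0.273,-0.058,0,0,0.549,0.8],[0.628,-0.273,-0.058,0,0,0.549,0.8],[0.628,-0.273,-0.058,0,0,0.549,0.8],[0.628,-0.273,-0.058,0,0,0.549,0.8],[0.628,-0.273,-0.058,0,0,0.549,0.8],[0.628,-0.273,-0.058,0,0,0.549,0.8]]
  squeeze: 25

```text
time_s: 1.3
tcp_pos: [0.6312, -0.2969, 0.2606]
orientation: [-0.0, 0.999, -0.055, 0.001]
contact_force: [-1.1, 0.3, -0.1]
width: 0.0731
```

Run:
```python
from h import *
cmd([.628,-.3003,.100],83.5); o=manip.get_obs(); print(o["time_s"],o["tcp_pos"],o["width"])
s=snap("side","pics/side1.png"); t=snap("top","pics/top1.png")
cv2.imwrite("pics/s1.png",cv2.resize(s[200:400,200:460],None,fx=3,fy=3)[:,:,::-1])
```

```text
cmd [-0.0038  0.0048  0.2008] [-0.0004 -0.0015  0.0051] yawturn -0.23 dist 0.16070451564854793
1.3 [ 0.63120645 -0.29685269  0.26063554] 0.07311526191578255
```

View pics/s1.png

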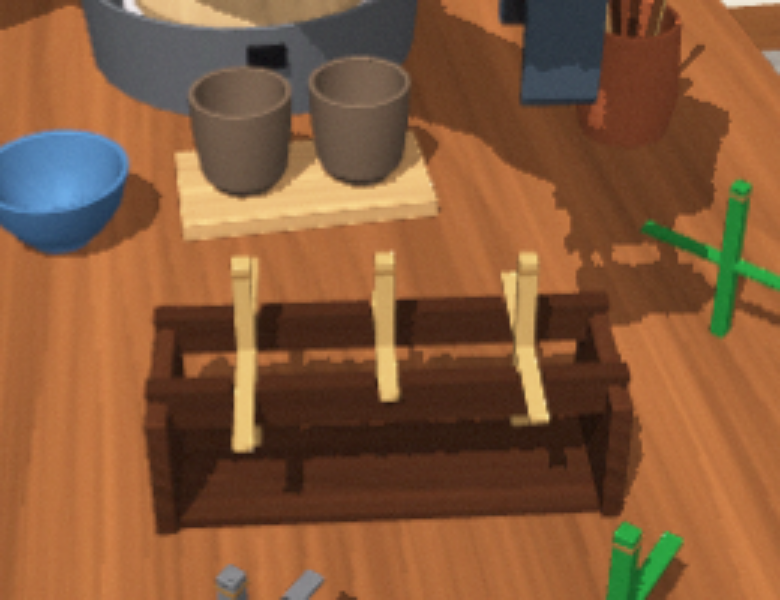

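The crop shows the mid gauge in the right-hand notch, stem top at about full-image (376, 285). The open fingers are off to the upper right, well clear. I'll cross-check its position from the side camera and recompute the descent.

Run:
```python
from h import *
print(back("side",[[200+528.5/3-.3,200+259/3-.3]],.145), proj("side",[[.628,-.3003,.145]]))
cmd([.628,-.3003,.100],83.5); o=manip.get_obs(); print(o["time_s"],o["tcp_pos"],o["width"],o["contact_force"])
```

```text
[[ 0.62678834 -0.30247425  0.145     ]] [[376.2802212  285.13322057]]
cmd [1.000e-04 9.000e-04 1.998e-01] [-0.0002  0.0009  0.0025] yawturn -0.11 dist 0.15985984495534336
1.4 [ 0.62811405 -0.29958329  0.2598582 ] 0.07289578471464404 [-0.45863507 -0.80500867 -0.54909092]
```

Both cameras agree to within about 2 mm. Now descend and close.

drive_tool:
  motion:
    - [[0,0.001,0.06,0,0,0,0.8],[0,0.001,0.12,0,0,0,0.8],[0,0.001,0.17,0,0,0,0.8],[0,0.001,0.2,0,0,0,0.8],[0,0.001,0.2,0,0,0,0.8],[0,0.001,0.2,0,0,0,0.3],[0,0.001,0.2,0,0,0,0],[0,0.001,0.2,0,0,0,0],[0,0.001,0.2,0,0,0,0],[0,0.001,0.2,0,0,0,0],[0,0.001,0.2,0,0,0,0],[0,0.001,0.2,0,0,0,0]]
  squeeze: 25

```text
time_s: 2.6
tcp_pos: [0.6277, -0.3013, 0.1004]
orientation: [0.0, 0.998, -0.057, 0.0]
contact_force: [0.2, 0.5, 0.4]
width: 0.0201
```

drive_tool:
  motion:
    - [[0,0,0,0,0,0,0],[0,0,0,0,0,0,0],[0,0,0,0,0,0,0],[0,0,0,0,0,0,0],[0,0,0,0,0,0,0]]

```text
time_s: 3.1
tcp_pos: [0.6276, -0.3013, 0.1003]
orientation: [-0.0, 0.998, -0.057, 0.0]
contact_force: [-0.1, 0.9, -0.2]
width: 0.0098
```

Gripped, with the opening at 9.8 mm. Next, lift 0.18 m.

drive_tool:
  motion:
    - [[0,0,-0.02,0,0,0,0],[0,0,-0.05,0,0,0,0],[0,0,-0.1,0,0,0,0],[0,0,-0.15,0,0,0,0],[0,0,-0.2,0,0,0,0],[0,0,-0.225,0,0,0,0],[0,0,-0.225,0,0,0,0],[0,0,-0.225,0,0,0,0]]

```text
time_s: 3.9
tcp_pos: [0.6275, -0.3013, 0.2809]
orientation: [0.0, 0.998, -0.057, 0.0]
contact_force: [-1.2, 0.0, -1.8]
width: 0.01
```

Run:
```python
from h import *
t=snap("top","pics/top2.png"); s=snap("side","pics/side2.png")
cmd([.5245,.2345,.280],-36); o=manip.get_obs(); print(o["time_s"],o["tcp_pos"],o["width"],o["qpos"])
A=cv2.resize(np.ascontiguousarray(s[130:380,240:470]),None,fx=2.4,fy=2.4); cv2.imwrite("pics/l.png",A[:,:,::-1])
```

```text
cmd [-2.030e-01 -6.506e-01 -3.000e-04] [-0.0018  0.0015 -1.3444] yawturn 60.5 dist 0.5452114178828574
4.0 [ 0.62700678 -0.30098776  0.27915724] 0.00999467142530926 [-4.81043515e-01  3.08150188e-01  1.70331745e+00 -4.34194644e-05
  1.13193185e+00  1.20314971e+00]
```

View pics/l.png

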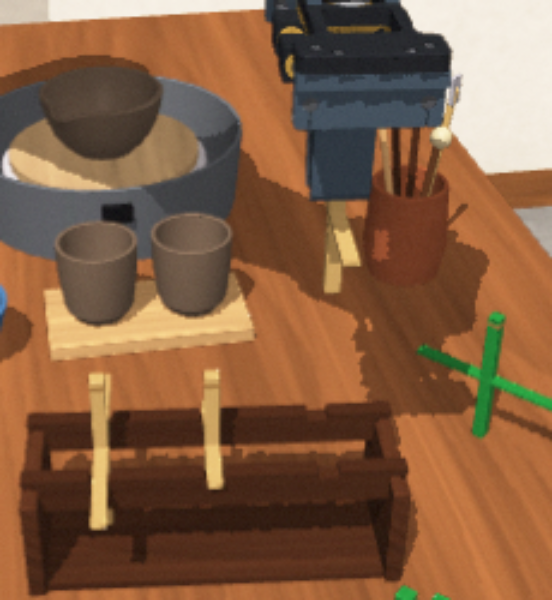

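The gauge is lifted clear and hangs upright, and the other two gauges are still in place. Now carry it at this height to above the bowl.

drive_tool:
  motion:
    - [[-0.203,-0.65,0,0,0,-1,0],[-0.203,-0.65,0,0,0,-1,0],[-0.203,-0.65,0,0,0,-1,0],[-0.203,-0.65,0,0,0,-1,0],[-0.203,-0.65,0,0,0,-1,0],[-0.203,-0.65,0,0,0,-1,0],[-0.203,-0.65,0,0,0,-1,0],[-0.203,-0.65,0,0,0,-1,0],[-0.203,-0.65,0,0,0,-1,0],[-0.203,-0.65,0,0,0,-1,0],[-0.203,-0.65,0,0,0,-1,0],[-0.203,-0.65,0,0,0,-1,0]]

```text
time_s: 5.2
tcp_pos: [0.5235, 0.2375, 0.2791]
orientation: [-0.0, 0.943, 0.332, -0.001]
contact_force: [0.1, -1.0, -0.1]
width: 0.0099
```

Run:
```python
from h import *
from scipy.optimize import least_squares
# lip: outline radius by angle, from the first top picture (last strong brown->light edge)
im=cv2.GaussianBlur(cv2.cvtColor(cv2.imread("pics/top0.png"),cv2.COLOR_BGR2LAB),(0,0),.7).astype(np.float32)
c=np.array([.5247,.2350]); rr=np.arange(.054,.0901,.0005)
for d in range(-180,-70,5):
    t=np.radians(d); p=proj("top",np.c_[c[0]+rr*np.cos(t),c[1]+rr*np.sin(t),0*rr+.127]).astype(np.float32)
    v=cv2.remap(im,p[:,0].copy(),p[:,1].copy(),cv2.INTER_LINEAR)[:,0]; g=np.linalg.norm(np.gradient(v,axis=0),axis=1)
    print(d,rr[g.argmax()]*1e3,end="; ")
print(); cmd([.5245,.2345,.280],-36); o=manip.get_obs(); print(o["time_s"],o["tcp_pos"],o["width"])
```

```text
-180 61.00000000000001; -175 61.50000000000001; -170 63.0; -165 62.00000000000001; -160 62.00000000000001; -155 62.5; -150 62.5; -145 66.0; -140 71.50000000000001; -135 75.00000000000001; -130 77.00000000000001; -125 77.00000000000001; -120 74.50000000000001; -115 69.0; -110 64.5; -105 62.5; -100 64.5; -95 63.0; -90 63.0; -85 63.0; -80 61.50000000000001; -75 62.5; 
cmd [-0.0014  0.0038 -0.0011] [-0.0017  0.0018 -0.3394] yawturn 15.27 dist 0.00332218495111647
5.2 [0.5234924  0.23754307 0.27912741] 0.00987203872403251
```

The lip outline is symmetric about −128.5°, so the bar should lie at −38.5°. I'll finish the turn, settle, and check the gauge against the bowl.

drive_tool:
  motion:
    - [[0,0,0,0,0,-0.284,0],[0,0,0,0,0,-0.284,0],[0,0,0,0,0,-0.284,0],[0,0,0,0,0,-0.284,0],[0,0,0,0,0,-0.284,0]]

```text
time_s: 5.7
tcp_pos: [0.5251, 0.2334, 0.28]
orientation: [-0.0, 0.902, 0.432, -0.0]
contact_force: [0.4, -0.3, -0.5]
width: 0.0097
```

Run:
```python
from ov import *
t=snap("top","pics/top3.png"); s=snap("side","pics/side3.png")
cmd([.5245,.2345,.280],-38.5); o=manip.get_obs(); print(o["time_s"],o["tcp_pos"],o["width"])
x,y,z=o["tcp_pos"]; M=R.from_quat(o["orientation"],scalar_first=True).as_matrix()
b=np.array([x,y,z-.015]); e=[b+k*.061*M[:,1]-[0,0,.0] for k in(-1,1)]+[b-[0,0,.054]]
K=3; off=(200,90)
A=cv2.resize(np.ascontiguousarray(s[90:260,200:370]),None,fx=K,fy=K,interpolation=cv2.INTER_CUBIC)
for q in proj("side",e): cv2.circle(A,tuple(int(v) for v in (q-off+.5)*K-.5),2,(255,0,0),-1)
B=cv2.resize(np.ascontiguousarray(t[210:330,100:190]),None,fx=K,fy=K,interpolation=cv2.INTER_CUBIC)
for q in proj("top",e): cv2.circle(B,tuple(int(v) for v in (q-(100,210)+.5)*K-.5),2,(255,0,0),-1)
B=cv2.copyMakeBorder(B,0,A.shape[0]-B.shape[0],0,0,cv2.BORDER_CONSTANT)
cv2.imwrite("pics/h1.png",np.hstack([A,B])[:,:,::-1])
```

```text
cmd [ 0.0005 -0.0014  0.0002] [-0.0002  0.0003 -0.0066] yawturn 0.3 dist 0.0011825067861228652
5.8 [0.52510738 0.23350082 0.28017622] 0.009715134997794448
```

View pics/h1.png

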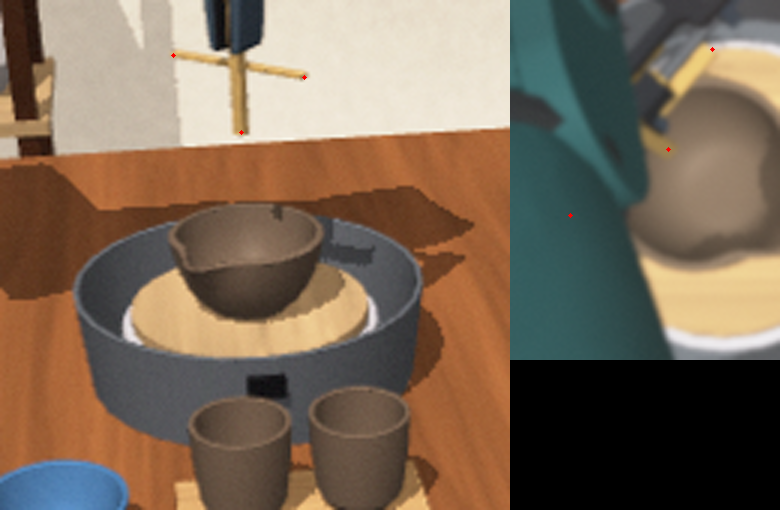

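The gauge is upright in the grip. Predicted bar ends (173,55) and (304,76) and the tip (241,132) match the picture, so nothing slipped. The stem is over the mouth, so I'll lower most of the way and check.

drive_tool:
  motion:
    - [[0.0005,-0.0005,0.02,0,0,-0.006,0],[0.0005,-0.0005,0.04,0,0,-0.006,0],[0.0005,-0.0005,0.06,0,0,-0.006,0],[0.0005,-0.0005,0.08,0,0,-0.006,0],[0.0005,-0.0005,0.1,0,0,-0.006,0],[0.0005,-0.0005,0.12,0,0,-0.006,0],[0.0005,-0.0005,0.135,0,0,-0.006,0],[0.0005,-0.0005,0.14,0,0,-0.006,0],[0.0005,-0.0005,0.14,0,0,-0.006,0],[0.0005,-0.0005,0.14,0,0,-0.006,0]]

```text
time_s: 6.8
tcp_pos: [0.5254, 0.2344, 0.1688]
orientation: [0.0, 0.9, 0.435, 0.0]
contact_force: [-0.3, -0.1, -1.3]
width: 0.0099
```

```bash
cat > chk.py <<'E'
import sys
from ov import *
t=snap("top",f"pics/top{sys.argv[1]}.png"); s=snap("side",f"pics/side{sys.argv[1]}.png")
o=manip.get_obs(); print(o["time_s"],o["tcp_pos"],o["width"],o["contact_force"]); cmd([.5245,.2340,.1475],-38.5)
x,y,z=o["tcp_pos"]; M=R.from_quat(o["orientation"],scalar_first=True).as_matrix()
b=np.array([x,y,z-.0153]); e=[b+k*.061*M[:,1] for k in(-1,1)]
K=6; off=(240,120)
A=cv2.resize(np.ascontiguousarray(s[120:205,240:325]),None,fx=K,fy=K,interpolation=cv2.INTER_CUBIC)
th=np.arange(0,2*np.pi,.05)
for q in proj("side",e): cv2.circle(A,tuple(int(v) for v in (q-off+.5)*K-.5),2,(255,0,0),-1)
for q in proj("side",np.c_[x+.064*np.cos(th),y+.064*np.sin(th),0*th+.127]): cv2.circle(A,tuple(int(v) for v in (q-off+.5)*K-.5),1,(0,255,0),-1)
cv2.imwrite(f"pics/d{sys.argv[1]}.png",np.clip(A*1.3,0,255).astype(np.uint8)[:,:,::-1])
E
python3 chk.py 4
```

```text
6.9 [0.52548532 0.23446384 0.16905879] 0.009655663245558574 [-0.0504714   0.45474046 -0.55296629]
cmd [-0.0012 -0.0006  0.0269] [ 0.0007 -0.0013  0.0012] yawturn -0.05 dist 0.021586276210391827
```

View pics/d4.png

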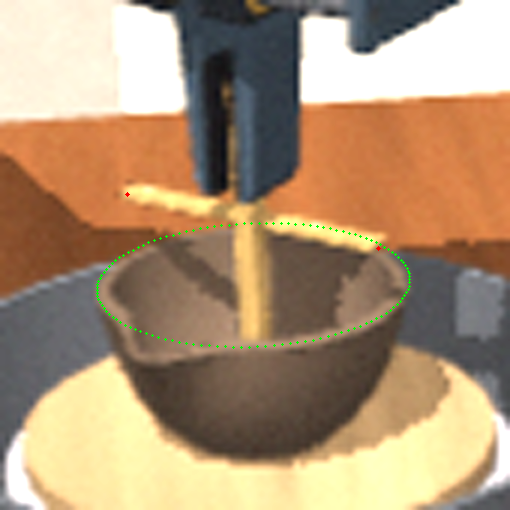

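The picture shows the stem inside the mouth, bar ends at (127,194) and (383,240), and the rim circle drawn about the tool axis coinciding with the bowl rim to within a pixel or two. Now the last 21.5 mm, slowly.

drive_tool:
  motion:
    - [[-0.0012,-0.0006,0.007,0,0,0,0],[-0.0012,-0.0006,0.014,0,0,0,0],[-0.0012,-0.0006,0.02,0,0,0,0],[-0.0012,-0.0006,0.024,0,0,0,0],[-0.0012,-0.0006,0.0265,0,0,0,0],[-0.0012,-0.0006,0.0265,0,0,0,0],[-0.0012,-0.0006,0.0265,0,0,0,0],[-0.0012,-0.0006,0.0265,0,0,0,0]]

```text
time_s: 7.7
tcp_pos: [0.5242, 0.2339, 0.1473]
orientation: [0.0, 0.9, 0.435, 0.0]
contact_force: [0.2, -0.4, 0.6]
width: 0.0098
```

```bash
python3 chk.py 5
```

```text
7.8 [0.52418493 0.23388962 0.14731076] 0.009967244929085392 [-0.23781187  0.45635398 -0.19218561]
cmd [ 0.0004  0.0002 -0.0002] [ 0.0002 -0.0003  0.0012] yawturn -0.05 dist 0.00038375266788544384
```

View pics/d5.png

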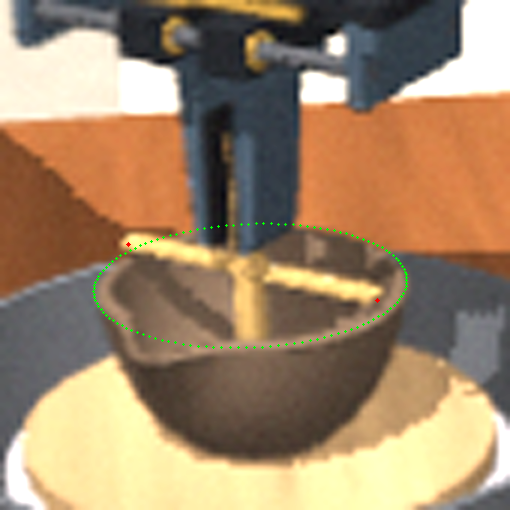

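The bar hovers just above the rim, and its ends line up with the predicted points. The two cameras differ by about 4 mm on bowl-centre y (top 0.235, side 0.230), so I'll nudge about 1 mm toward the mean, settle, and hand in.

drive_tool:
  motion:
    - [[-0.0005,0.0012,0,0,0,0,0],[-0.0005,0.0012,0,0,0,0,0],[-0.0005,0.0012,0,0,0,0,0],[-0.0005,0.0012,0,0,0,0,0],[-0.0005,0.0012,0,0,0,0,0],[-0.0005,0.0012,0,0,0,0,0]]

```text
time_s: 8.4
tcp_pos: [0.5246, 0.2329, 0.1471]
orientation: [-0.0, 0.9, 0.435, -0.0]
contact_force: [0.6, 0.6, 0.7]
width: 0.0097
```

Run:
```python
from h import *
o=manip.get_obs(); print(o["time_s"],o["tcp_pos"],o["width"],o["contact_force"],np.abs(o["dq"]).max()); cmd([.5247,.233,.1475],-38.5)
manip.job_done()
```

```text
8.4 [0.52458575 0.2329242  0.14713861] 0.009740466467891597 [0.62559155 0.5582536  0.66195515] 0.0024563725823509384
cmd [ 0.0002  0.0001 -0.0005] [-0.      0.      0.0012] yawturn -0.05 dist 0.00038652933996381533
the job is handed in; nothing more can be done
```

I took gauge_mid (the 122 mm bar, in the notch farthest from the robot) off the rack and carried it to the bowl above the height of everything on the bench. I then lowered its stem into the bowl and handed the job in at 8.4 s, still gripping it. No verdict is reported on hand-in.

- **Last readings:** the arm was within 0.4 mm and 0.1° of the target pose, tool vertical and nearly still. The grip was 9.7 mm wide. The outside force on the tool was about 1 N, no more than its usual noise.
- **Height and angle:** by calculation, the bar's underside is about 5 mm above the rim and the bar lies at −38.5°, square to the lip I measured at −128.5°.
- **Pictures:** the last picture, taken before a final 1 mm sideways nudge, showed the bar hovering above the rim with its ends where predicted.
- **Disagreement:** the cameras differed on the bowl centre's y, 0.235 m from the top and about 0.230 m from the side. I held at 0.233 m, so centring could be off by about 2–3 mm; the limit is 6 mm.
- **Not checked:** the other gauges still hung in place after the lift. I did not measure the gauges, jar or water bowl again at the end, and the arm stayed well above them after the lift.

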